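Feed a sample boat through the slot of a dry box and tip it out inside

ROBOT

A 7-joint arm with a two-finger parallel gripper is mounted at the origin on a cart in front of the work surface, level with it; the furniture and walls round the work are solid. World frame = base frame: x ahead of the robot, y to its left, z up, the work surface at z = 0. Lengths are in mm, angles in rad, forces in N, time in s.
With the tool pointing down it reaches from about 425 to 875 mm from the base axis. Payload 4.7 kg.
Tool frame: the origin (TCP) lies on the front face of the gripper's body, between the roots of the fingers; the fingertips stand 73 mm ahead of it and the grasp point (between the pads) lies 54 mm ahead of it; z points along the fingers, y is the line along which they close (so a half turn about z gives the same grasp; the last joint's range is limited). The gripper opens to 85 mm and grips with 20 to 120 N. Pads are 22 mm wide; open, the fingers measure 114 mm over their backs; the gripper's body (76 mm by 85 mm) begins 54 mm behind the grasp point. The pads swing forward as they close: fully open they stand 13 mm farther back than shut.
Start: joints at [1.252, 0.321, -0.07, 1.45, 0.023, 1.371, -0.057], TCP at [212.331, -614.356, 303.949] pointing down, gripper open.
Joint ranges: [-2.86, 2.86], [-0.3, 2.09], [-1.38, 1.24], [0.06, 2.45], [-1.56, 4.7], [0.09, 2.05], [-2.69, 2.69]. Speed limits (rad/s): [2.57, 2.57, 3.14, 3.14, 3.14, 3.14, 3.14].

INTERFACE

Orientations are given as a unit quaternion [w, x, y, z].
In Python, from cell import robot gives the robot as it stands.
- The arm moves only by the tool play_rows, never from a script. Its argument "deltas" is a list of rows, each an object of numbers: "gripper": the opening in per cent of the stroke, from 0 (shut) to 100 (fully open); "dx", "dy", "dz": the shift along the world's x, y, z in cm; "rx", "ry", "rz": the turn, a rotation vector about the world's x, y, z in degrees. A call has 1 to 10 rows; each row is the pose to reach, as a shift and turn from the pose commanded when the call began; what a row does not reach only later rows make up. A row lasts 1/10 s, in which the tool goes at most 50 mm and 8.59 degrees, less where a joint would pass 70% of its speed; a pose out of reach is approached as far as the arm can. A call with a gripper value outside its range is refused whole. The fingers move at their own pace and stop on an object; "force" is the grip in N (left out, the last holds). Time passes only in rows, so rows that repeat a pose let the fingers close. It gives the time, the measured TCP pose, the force, the opening and the grip force at its end, in the units of the state.
- robot.state(): the state, without advancing time (a new reading comes with each control period).
- robot.grab_frame(name): name is "scene" or "top" or "wrist"; returns the picture (384x512x3 uint8, blue, green, red); there is no depth.
- robot.get_calibration(name): a dict with "fx", "fy", "cx", "cy" (pixels), "k1" (the pictures are not rectified: a ray, as slopes to the right and down, at radius r is drawn at 1 + k1 r^2 times it, then the intrinsics apply), "world_from_camera" (4x4, takes a point from camera to world coordinates). Camera axes: x right, y down, z forward; pixel columns grow to the right and rows downward; lengths in mm; the calibration is good to about 2 mm. A picture is of the moment at which its call begins: read the wrist's pose just before it. get_calibration takes no time and is no camera call; for the wrist camera it gives the pose at the moment of the call.
- robot.finish_job(): hands the job in; it is judged then, once.
Trained networks look in the newest picture that a camera, given by its name, has taken for a name from the list of things; names that differ only in an ending like _2 or _b are one class to them, and where a whole thing is asked for, a point or a joint stands for the part that bears it (a point fixed in the world has none). Each returns a list of dicts, best first, with "confidence" (0 to 1); they miss things now and then, are a little off and sometimes report something else, mostly with a low value. They report only what shows in the picture. A call takes as long as a camera call. They do not tell look-alikes from the thing itself.
- robot.look_for(camera, query): "point" ([column, row] in pixels, amid what is visible of it).
- robot.outline_of(camera, query): "region" (384x512 bool, what is visible of it) and "point" ([column, row] in pixels, amid what is visible of it).
The state is a dict: "time_s": time; "joint_positions": joint angles; "dq": joint speeds; "effort": joint torques, N m; "tool_pos": TCP position; "orientation": TCP orientation; "ft_force": force on the tool from outside, world axes, zero at the start; "moment": the same for the moment, N m; "finger_gap": finger opening in mm; "finger_force": force on a finger pad.
Only numpy, scipy, OpenCV 4.12 (cv2) and the standard library are available. Lean on these libraries where they do the work, as an engineer would, in place of code of your own. Each camera call takes 0.05 s, during which the arm holds its last target. There are 200 camera calls.

TASK

Move the loaded boat from its rest onto the rails in front of the slot, keeping the vial aboard, and slide it in along the rails until its front roller is up against the stop tongue. Then roll the boat over towards the side of the box where the steel tray stands, so that the vial drops into the tray, and leave the boat there on the rails. The boat and the vial must not touch the slotted cover plate at any time, and do not shift the bottle, the jar or the screw cap.

Things in the scene. Friction and masses are not known exactly. Their poses are not given: they have to be found in the camera images.
- boat: Loose metal boat, 196 mm long, 0.42 kg. Own x is its axis (nose +x), z up when level; origin on the axis, mid-stem, near the centre of mass. Square stem 12 x 12, x -26 to 26 mm (grip here from above, flat sides face y); steel rollers 52 in diameter at x 26 to 34 and -42 to -26. On rails it centres and stays level, slides with 2 to 7 N, and stays rolled where it is left.
- boat_trough (a point): Middle of the boat's open trough, on the axis at boat x = 97 mm. The trough runs from x 58 to 136 behind a 12 mm round neck; 54 wide, underside at z -16, sloping side edges at z -5; the vial in it reaches z +14. The vial rolls out sideways when the boat is rolled 45 to 50 degrees about its axis; 58 is ample.
- boat_boss (a point): Centre of the flat tail end of the boat's push boss (36 mm in diameter, boat x -60 to -42), on the axis at boat x = -60 mm. Push here to slide the boat; keep low on the boss.
- boat_bar_left (a point): End of the boat's tipping bar on its +y side: a round bar 8 mm thick lying across the boat at boat x = -45, z = +25 mm, level when the boat is, reaching to y = +-52. Pressing one end down with 1 to 5 N, following it round in an arc, rolls the boat about its axis towards that side (outer 20 mm: nearer the axis it may jam). The other end swings up.
- boat_bar_right (a point): The like end of the tipping bar on the boat's -y side.
- rest: Fixed low stand, 120 x 70 mm, with two round rails on which the boat starts. Origin under its middle at bench height, x along the rails. The boat's axis lies 60 mm above the bench here. The rail tops (rails 12 thick, 50 apart) lie 14 mm below the axis: fingers on the stem should not reach more than 11 mm below it.
- loader: Fixed clear dry box (130 deep, 200 wide, 166 high, roofed) with two rails leading to the slot in its front. Origin at bench height under the middle of the front's outer face; +x points through the slot into the box, z up. Rails: x = -212 to -2 mm, y = +-25, tops z = 71. The boat's axis rides at y = 0, z = 85. To enter from outside, its nose must start at x < 0.
- stop_tongue (a point): Middle of the top edge of the stop tongue between the rails, loader x = -8 (its outer face), z = 64 mm. It stops the front roller; the boat's origin is then at loader x = -42 mm and the whole trough is inside the box.
- cover_plate: Aluminium front of the box, 6 mm thick (loader x 0 to 6), 200 wide, 166 high; origin and axes as the loader. Its slot is 68 mm wide (y +-34), from z = 57 to 107, 7 to 12 mm clear of the level loaded trough; a trough rolled by more than about 20 degrees would strike it.
- tray: Fixed open steel tray inside the box, 100 (loader x) x 84 (loader y) x 30 mm, walls 3 mm; origin under its middle. It stands with its middle 46 mm to one side of the rails' line, at loader y = +46 or -46; x and y axes run as the loader's.
- rack: Fixed blue tube rack, 77 x 50 x 58 mm, inside the box on the side where the tray is not. Origin under its middle.
- vial: Loose round sample vial, 27 mm in diameter, 58 long, about 35 g; starts lying in the boat's trough along its axis. Origin at the centre of its base, z along it to the cap.
- vial_mid (a point): Middle of the vial.
- bottle: Loose white bottle, 91 mm in diameter, 178 tall, standing near the work; origin under its middle. Leave alone.
- jar: Loose sample jar, 55 mm in diameter, 76 tall; origin under its middle. Leave alone.
- cap: Loose blue screw cap, 93 mm in diameter, 41 tall; origin under its middle. Leave alone.
Mind the look-alikes: they are no part of the job. What is shaped like the boat but green or purple is not meant.

How it is judged:
By the outcome, as a careful person would: the job done as asked, in the order asked, and still so for the second after the job is handed in, with the robot touching nothing.
It also fails if it takes over 61 s, if anything falls off the work surface, if the arm or the gripper's body presses on something with over 40 N, if the wrist force passes 120 N, or if a joint passes its speed limit or range.

## Working session

There is one attempt and no reset: what is moved stays moved. The work goes in short steps, Python scripts to look and compute and a tool call to move; the robot and the scene stay as the last step left them, time stands still between calls to the robot, and variables do not carry over. Pictures are saved under pics/ and viewed, at most 10 in all, crops included, and the job is handed in when it is done.

Besides the shell and the picture viewer there is one more tool, called after "Request:" as a command line: name --argument value ..., lists and objects as JSON in quotes. play_rows: Moves the arm, as the interface text tells. Its arguments: {"type":"object","properties":{"deltas":{"type":"array"},"force":{"type":"number"}},"required":["deltas"]}

```bash
mkdir -p pics; ls; cat > h.py <<'E'
import numpy as np, cv2
from cell import robot
def ray(cal,p):
    d=np.array([(p[0]-cal["cx"])/cal["fx"],(p[1]-cal["cy"])/cal["fy"]]);u=d.copy()
    for _ in range(20): u=d/(1+cal["k1"]*(u@u))
    T=np.array(cal["world_from_camera"]);return T[:3,3],T[:3,:3]@np.r_[u,1]
def onz(cal,p,z):
    o,d=ray(cal,p);return o+d*(z-o[2])/d[2]
def proj(cal,P):
    T=np.array(cal["world_from_camera"]);c=T[:3,:3].T@(np.asarray(P,float)-T[:3,3]);u=c[:2]/c[2]
    u=u*(1+cal["k1"]*(u@u));return np.array([cal["fx"]*u[0]+cal["cx"],cal["fy"]*u[1]+cal["cy"]])
E
python3 - <<'E'
from h import *
np.set_printoptions(precision=1,suppress=True)
ims=[]
for c in("scene","top"):
    im=robot.grab_frame(c);cal=robot.get_calibration(c);print(c,np.array(cal["world_from_camera"])[:3])
    cv2.imwrite(f"pics/{c}0.png",cv2.resize(im,(800,600)))
    for q,z in(("boat",60),("boat_trough",60),("boat_boss",60),("boat_bar_left",85),("boat_bar_right",85),("rest",40),("loader",80),("stop_tongue",64),("cover_plate",80),("tray",15),("rack",58),("vial",60),("bottle",90),("jar",38),("cap",20)):
        for r in robot.look_for(c,q)[:3]: print(q,np.array(r["point"]),round(r["confidence"],2),onz(cal,r["point"],z))
print(robot.state())
E
```

```text
pics
scene [[    0.8    -0.3     0.6  -324.6]
 [   -0.6    -0.3     0.7 -1301.9]
 [   -0.     -0.9    -0.4   729.5]]
boat [303.5 272. ] 0.94 [ 369.  -640.5   60. ]
boat [224.5 209.4] 0.66 [ 430.3 -180.7   60. ]
boat [278.6 176.7] 0.65 [785.3 -78.9  60. ]
boat_trough [304.2 274.8] 0.56 [ 361.1 -651.    60. ]
boat_trough [276.8 178.4] 0.53 [766.8 -88.   60. ]
boat_trough [227.8 212.3] 0.52 [ 425.7 -207.4   60. ]
boat_boss [302.6 275.2] 0.82 [ 356.5 -649.4   60. ]
boat_boss [217.9 201.6] 0.66 [ 449.8 -110.6   60. ]
boat_boss [237.6 210. ] 0.56 [ 462.8 -216.    60. ]
boat_bar_left [302.3 273. ] 0.82 [ 337.5 -666.3   85. ]
boat_bar_left [237.6 211.6] 0.64 [ 426.  -266.4   85. ]
boat_bar_left [286.5 233.2] 0.64 [ 450.1 -485.4   85. ]
boat_bar_right [306.3 274.7] 0.83 [ 339.9 -678.6   85. ]
boat_bar_right [277.  177.9] 0.63 [ 730.3 -129.8   85. ]
boat_bar_right [241.3 211.8] 0.53 [ 434.6 -276.    85. ]
rest [237.1 222.4] 0.8 [ 426.8 -259.6   40. ]
loader [205.2 168.4] 0.59 [578.4 172.1  80. ]
loader [212.  165.6] 0.37 [620.3 181.2  80. ]
stop_tongue [205.6 168.8] 0.64 [599.2 203.   64. ]
st
[... 1509 characters left out ...]
al [219.4 222.8] 0.66 [ 445.  -115.3   60. ]
bottle [284.4 162.6] 0.79 [ 643.1 -328.7   90. ]
bottle [238.5 220.8] 0.68 [ 452.5 -179.5   90. ]
jar [309.9 201.9] 0.68 [ 515.9 -418.5   38. ]
jar [233.  224.4] 0.58 [ 439.3 -159.5   38. ]
cap [134.1 253.8] 0.75 [337.5 176.9  20. ]
{'time_s': 1.6, 'joint_positions': array([ 1.3,  0.3, -0.1,  1.5,  0. ,  1.4, -0.1]), 'dq': array([-0., -0., -0., -0., -0.,  0.,  0.]), 'effort': array([ -0. , -49.3,  -0.4, -31.5,   0. ,   0. ,  -0. ]), 'tool_pos': array([ 212.4, -614.4,  304. ]), 'orientation': array([0. , 1. , 0.2, 0. ]), 'ft_force': array([-0.3,  0.5, -0. ]), 'moment': array([ 0.1, -0. , -0. ]), 'finger_force': 0.0, 'finger_gap': 85.29873424708984}
```

```bash
python3 - <<'E'
import cv2
im=cv2.imread("pics/top0.png"); 
c=im[150:450,150:630] 
cv2.imwrite("pics/topc.png",cv2.resize(c,(800,500),interpolation=cv2.INTER_CUBIC))
E
```

```text
(no output)
```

View pics/topc.png

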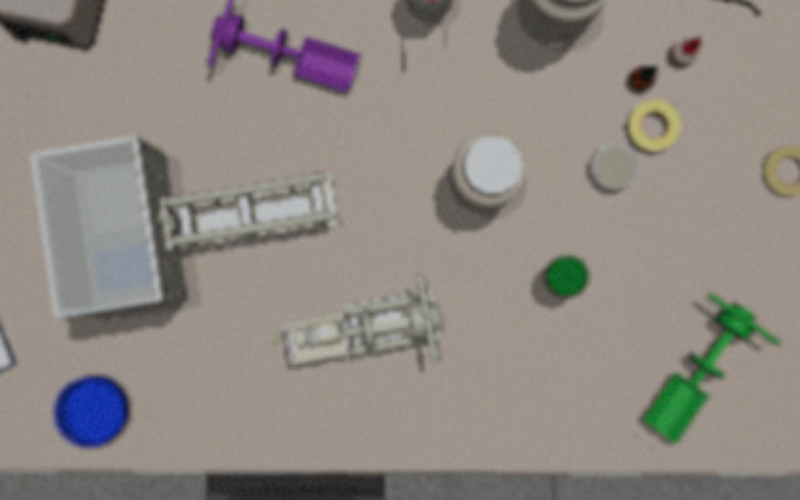

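View pics/scene0.png

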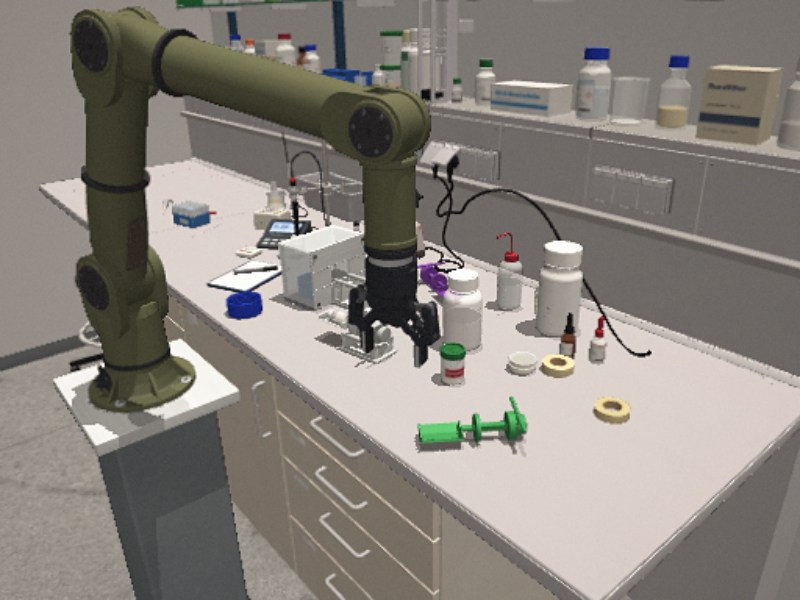

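```bash
python3 - <<'E'
from h import *
np.set_printoptions(precision=3,suppress=True)
cal=robot.get_calibration("top")
for n,p,z in(("railend +x",(330,178),71),("railend -x",(335,222),71),("rail slot +x",(165,202),71),("slot -x",(168,245),71),("box tl",(33,155),166),("box tr",(135,138),166),("bl",(60,316),166),("br",(162,302),166),("bar far",(421,282),85),("bar near",(432,358),85),("tail",(440,320),60),("nose",(285,345),60),("stem",(385,328),60),("bottle",(493,165),178),("jar",(567,277),76),("purple",(230,30),40)):
    print(n,onz(cal,np.array(p)/2.604+96,z))
s=robot.state();w=robot.get_calibration("wrist");T=np.array(w["world_from_camera"]);print(w["fx"],w["cx"],T,s["tool_pos"],s["orientation"])
from scipy.spatial.transform import Rotation as R
q=s["orientation"];Rt=R.from_quat(np.r_[q[1:],q[0]]).as_matrix();print(Rt,Rt.T@T[:3,:3],Rt.T@(T[:3,3]-s["tool_pos"]))
E
```

```text
railend +x [ 638.518 -125.453   71.   ]
railend -x [ 582.348 -132.293   71.   ]
rail slot +x [607.015  84.652  71.   ]
slot -x [552.193  79.825  71.   ]
box tl [654.801 224.171 166.   ]
box tr [675.626 101.984 166.   ]
bl [462.932 186.98  166.   ]
br [480.121  65.964 166.   ]
bar far [ 506.418 -241.642   85.   ]
bar near [ 411.651 -255.686   85.   ]
tail [ 458.582 -266.31    60.   ]
nose [426.023 -69.243  60.   ]
stem [ 448.145 -196.341   60.   ]
bottle [ 643.314 -325.056  178.   ]
jar [ 513.577 -426.118   76.   ]
purple [836.96    9.951  40.   ]
315.6571938949328 254.70669128530096 [[   0.327   -0.895   -0.304  291.459]
 [  -0.945   -0.31    -0.105 -586.292]
 [  -0.       0.321   -0.947  374.349]
 [   0.       0.       0.       1.   ]] [ 212.366 -614.352  303.969] [0.    0.986 0.166 0.   ]
[[ 0.945  0.327  0.   ]
 [ 0.327 -0.945 -0.   ]
 [-0.     0.    -1.   ]] [[ 0.    -0.947 -0.321]
 [ 1.     0.    -0.   ]
 [ 0.    -0.321  0.947]] [ 83.919  -0.668 -70.381]
```

Request:
play_rows --deltas '[{"gripper":100,"dx":2.3,"dy":3.5,"dz":0.3,"rz":5},{"dx":4.6,"dy":7,"dz":0.6,"rz":10},{"dx":6.9,"dy":10.5,"dz":0.9,"rz":15},{"dx":9.2,"dy":14,"dz":1.2,"rz":20},{"dx":11.5,"dy":17.5,"dz":1.5,"rz":25},{"dx":13.8,"dy":21,"dz":1.8,"rz":30},{"dx":16.1,"dy":24.5,"dz":2.1,"rz":35},{"dx":18.4,"dy":28,"dz":2.4,"rz":40},{"dx":20.7,"dy":31.5,"dz":2.7,"rz":45},{"dx":23,"dy":35,"dz":3,"rz":50}]'

```text
invalid input at $.deltas[0]: expected keys gripper, dx, dy, dz, rx, ry, rz
```

Request:
play_rows --deltas '[{"dx":2.3,"dy":3.5,"rz":5},{"dx":4.6,"dy":7,"rz":10},{"dx":6.9,"dy":10.5,"rz":15},{"dx":9.2,"dy":14,"rz":20},{"dx":11.5,"dy":17.5,"rz":25},{"dx":13.8,"dy":21,"rz":30},{"dx":15.3,"dy":23.4,"rz":30},{"dx":15.3,"dy":23.4,"rz":30},{"dx":15.3,"dy":23.4,"rz":30}]'

```text
invalid input at $.deltas[0]: expected keys gripper, dx, dy, dz, rx, ry, rz
```

```bash
python3 - <<'E'
from h import *
import pickle
s=robot.state();print(s["time_s"],s["tool_pos"],s["orientation"],s["joint_positions"])
cal=robot.get_calibration("wrist");im=robot.grab_frame("wrist");pickle.dump((cal,im),open("w1.pkl","wb"))
cv2.imwrite("pics/w1.png",cv2.resize(im,(800,600),interpolation=cv2.INTER_CUBIC))
for q,z in(("tray",15),("rack",58),("stop_tongue",64),("cover_plate",80)):
    for r in robot.look_for("wrist",q)[:2]: print(q,np.array(r["point"]),r["confidence"],onz(cal,r["point"],z))
E
```

```text
1.6 [ 212.36633562 -614.35215239  303.96890526] [6.64070137e-05 9.86182759e-01 1.65660984e-01 6.64826079e-06] [ 1.25208694  0.320978   -0.0701318   1.45048839  0.0225759   1.37077946
 -0.0568971 ]
```

View pics/w1.png

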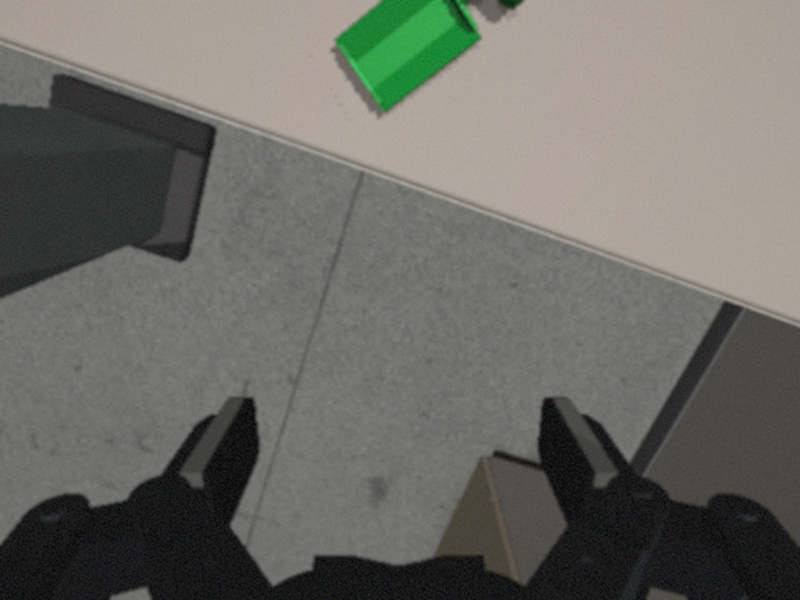

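Request:
play_rows --deltas '[{"gripper":100,"dx":2.3,"dy":3.5,"dz":0.3,"rx":0,"ry":0,"rz":5},{"gripper":100,"dx":4.6,"dy":7,"dz":0.6,"rx":0,"ry":0,"rz":10},{"gripper":100,"dx":6.9,"dy":10.5,"dz":0.9,"rx":0,"ry":0,"rz":15},{"gripper":100,"dx":9.2,"dy":14,"dz":1.2,"rx":0,"ry":0,"rz":20},{"gripper":100,"dx":11.5,"dy":17.5,"dz":1.5,"rx":0,"ry":0,"rz":25},{"gripper":100,"dx":13.8,"dy":21,"dz":1.8,"rx":0,"ry":0,"rz":30},{"gripper":100,"dx":16.1,"dy":24.5,"dz":2.1,"rx":0,"ry":0,"rz":35},{"gripper":100,"dx":18.4,"dy":28,"dz":2.4,"rx":0,"ry":0,"rz":40},{"gripper":100,"dx":20.7,"dy":31.5,"dz":2.7,"rx":0,"ry":0,"rz":45},{"gripper":100,"dx":23,"dy":35,"dz":3,"rx":0,"ry":0,"rz":50}]'

```text
time_s: 2.85
tool_pos: [443.0, -262.8, 334.4]
orientation: [0.001, 0.823, 0.568, 0.0]
ft_force: [0.9, -0.4, 0.4]
finger_gap: 85.4
finger_force: 0.0
```

Request:
play_rows --deltas '[{"gripper":100,"dx":2.3,"dy":3.5,"dz":0,"rx":0,"ry":0,"rz":5},{"gripper":100,"dx":4.6,"dy":7,"dz":0,"rx":0,"ry":0,"rz":10},{"gripper":100,"dx":6.9,"dy":10.5,"dz":0,"rx":0,"ry":0,"rz":15},{"gripper":100,"dx":9.2,"dy":14,"dz":0,"rx":0,"ry":0,"rz":20},{"gripper":100,"dx":11.5,"dy":17.5,"dz":0,"rx":0,"ry":0,"rz":25},{"gripper":100,"dx":13.8,"dy":21,"dz":0,"rx":0,"ry":0,"rz":30},{"gripper":100,"dx":15.3,"dy":23.4,"dz":0,"rx":0,"ry":0,"rz":30},{"gripper":100,"dx":15.3,"dy":23.4,"dz":0,"rx":0,"ry":0,"rz":30},{"gripper":100,"dx":15.3,"dy":23.4,"dz":0,"rx":0,"ry":0,"rz":30}]'

```text
time_s: 3.75
tool_pos: [595.3, -30.0, 333.7]
orientation: [-0.0, 0.648, 0.761, -0.0]
ft_force: [-0.1, -1.0, 0.3]
finger_gap: 85.1
finger_force: 0.0
```

```bash
python3 - <<'E'
from h import *
import pickle
s=robot.state();print(s["time_s"],s["tool_pos"],s["orientation"],s["joint_positions"])
cal=robot.get_calibration("wrist");im=robot.grab_frame("wrist");pickle.dump((cal,im),open("w1.pkl","wb"))
cv2.imwrite("pics/w2.png",cv2.resize(im,(800,600),interpolation=cv2.INTER_CUBIC))
for q,z in(("tray",15),("rack",58),("stop_tongue",64),("cover_plate",80)):
    for r in robot.look_for("wrist",q)[:2]: print(q,np.array(r["point"]),r["confidence"],onz(cal,r["point"],z))
E
```

```text
3.75 [595.3435076  -29.96662842 333.73936032] [-1.36661345e-04  6.48487323e-01  7.61225416e-01 -1.96857254e-04] [ 0.56740229  0.25432711 -0.67158128  1.52761289  0.15920403  1.41565048
  0.04641042]
stop_tongue [261.9  45.5] 0.8 [584.02131381  91.32943005  64.        ]
cover_plate [102.5 224. ] 0.66 [ 436.99654939 -119.96728129   80.        ]
cover_plate [263.7  39.7] 0.64 [584.81397876  94.7032819   80.        ]
```

View pics/w2.png

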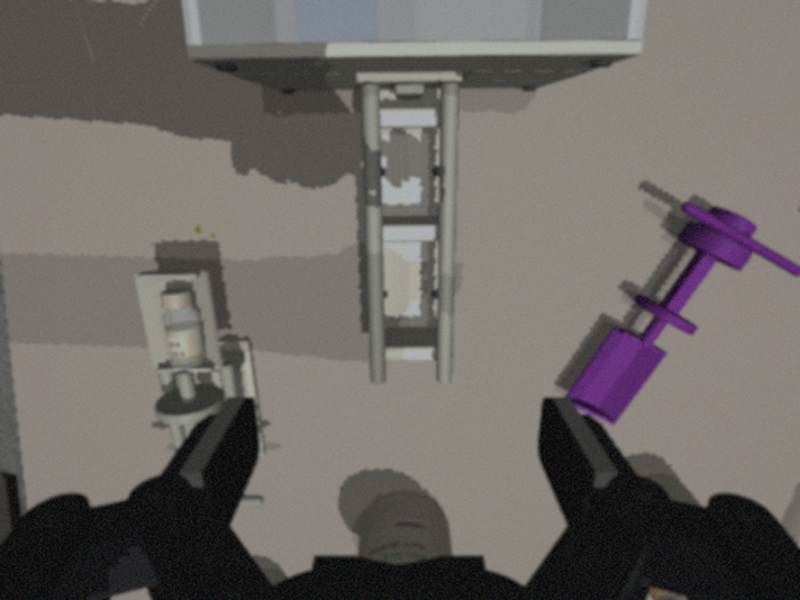

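```bash
python3 - <<'E'
from h import *
import pickle
np.set_printoptions(precision=1,suppress=True)
cal,im=pickle.load(open("w1.pkl","rb"))
P={n:onz(cal,np.array(p)/1.5625,z) for n,p,z in(("Lb",(377,380),70),("Lt",(371,86),70),("Rb",(445,380),70),("Rt",(451,86),70),("plateL",(189,53),166),("plateR",(641,50),166),("nosel",(139,274),55),("noser",(205,272),55),("frol_l",(157,405),60),("frol_r",(223,400),60))}
for k,v in P.items(): print(k,v)
b=(P["Lb"]+P["Rb"])/2;t=(P["Lt"]+P["Rt"])/2;d=t-b;print(b,t,np.linalg.norm(d),np.degrees(np.arctan2(d[1],d[0])))
d=P["plateR"]-P["plateL"];print((P["plateR"]+P["plateL"])/2,np.linalg.norm(d),90+np.degrees(np.arctan2(d[1],d[0])))
print(P["Lb"]-P["Rb"],P["Lt"]-P["Rt"])
E
```

```text
Lb [ 595.5 -123.9   70. ]
Lt [561.8  78.4  70. ]
Rb [ 646.3 -115.8   70. ]
Rt [611.2  86.4  70. ]
plateL [487.1  71.9 166. ]
plateR [682.7 104.8 166. ]
nosel [409.8 -73.8  55. ]
noser [458.2 -64.5  55. ]
frol_l [ 425.6 -179.7   60. ]
frol_r [ 477.8 -166.4   60. ]
[ 620.9 -119.9   70. ] [586.5  82.4  70. ] 205.13969894510748 99.63908137124547
[584.9  88.4 166. ] 198.35719136553763 99.54330446540013
[-50.8  -8.2   0. ] [-49.4  -8.    0. ]
```

Request:
play_rows --deltas '[{"gripper":100,"dx":-2.8,"dy":-3.5,"dz":-0.6,"rx":0,"ry":0,"rz":0.5},{"gripper":100,"dx":-5.7,"dy":-7,"dz":-1.2,"rx":0,"ry":0,"rz":0.5},{"gripper":100,"dx":-8.5,"dy":-10.4,"dz":-2,"rx":0,"ry":0,"rz":0.5},{"gripper":100,"dx":-11.4,"dy":-13.9,"dz":-3,"rx":0,"ry":0,"rz":0.5},{"gripper":100,"dx":-14.2,"dy":-17.3,"dz":-4,"rx":0,"ry":0,"rz":0.5},{"gripper":100,"dx":-14.2,"dy":-17.3,"dz":-4,"rx":0,"ry":0,"rz":0.5},{"gripper":100,"dx":-14.2,"dy":-17.3,"dz":-4,"rx":0,"ry":0,"rz":0.5}]'

```text
time_s: 4.7
tool_pos: [452.2, -204.9, 294.1]
orientation: [0.0, 0.647, 0.762, -0.0]
ft_force: [0.5, 1.2, 0.9]
finger_gap: 85.4
finger_force: 0.0
```

```bash
python3 - <<'E'
from h import *
import pickle
s=robot.state();print(s["time_s"],s["tool_pos"],s["orientation"])
cal=robot.get_calibration("wrist");im=robot.grab_frame("wrist");pickle.dump((cal,im),open("w2.pkl","wb"))
cv2.imwrite("pics/w3.png",cv2.resize(im,(800,600),interpolation=cv2.INTER_CUBIC))
E
```

```text
4.7 [ 452.21005786 -204.87832146  294.08124657] [ 2.02304001e-04  6.47394394e-01  7.62155137e-01 -6.63483269e-05]
```

View pics/w3.png

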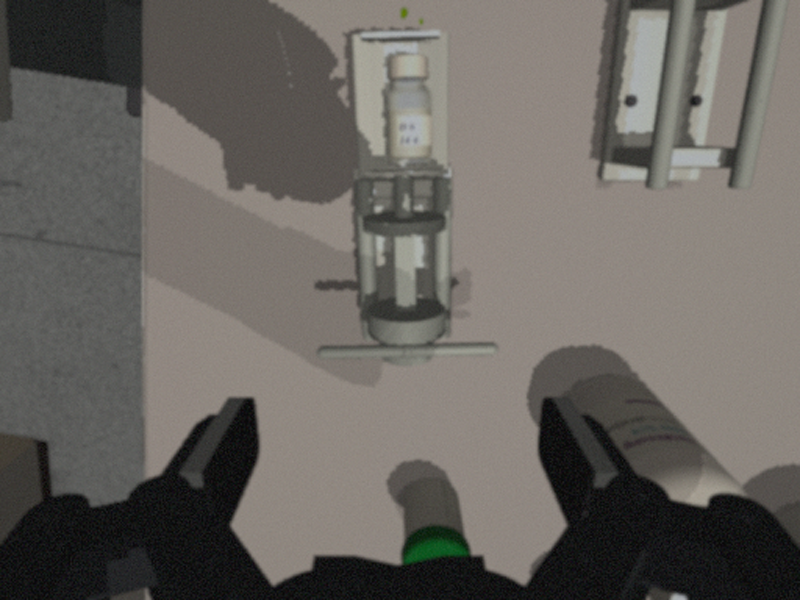

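```bash
python3 - <<'E'
from h import *
import pickle
np.set_printoptions(precision=1,suppress=True)
cal,im=pickle.load(open("w2.pkl","rb"))
g=lambda p,z:onz(cal,np.array(p)/1.5625,z)
a,b=g((320,352),86),g((496,348),86);m=(a+b)/2;print(a,b,np.linalg.norm(a-b),m)
n=g((400,33),57);print("nose",n)
d=(n-m)[:2];print(np.linalg.norm(d),np.degrees(np.arctan2(d[1],d[0])),90+np.degrees(np.arctan2(*(b-a)[1::-1])))
u=d/np.linalg.norm(d);print("origin from bar",m[:2]+45*u,"from nose",n[:2]-136*u)
for p in((404,245),(406,300)):print(g(p,66))
print("vial",g((408,55),70),g((410,155),70))
E
```

```text
[ 413. -256.   86.] [ 519.8 -235.8   86. ] 108.70230547171845 [ 466.4 -245.9   86. ]
nose [432.2 -68.9  57. ]
180.2911555801493 100.91256375978321 100.73863060448147
origin from bar [ 457.8 -201.7] from nose [ 458.  -202.4]
[ 454.  -185.6   66. ]
[ 461.2 -220.6   66. ]
vial [438.6 -81.   70. ] [ 448.5 -132.3   70. ]
```

Request:
play_rows --deltas '[{"gripper":100,"dx":0.3,"dy":0.2,"dz":-3.5,"rx":0,"ry":0,"rz":1.6},{"gripper":100,"dx":0.55,"dy":0.3,"dz":-7,"rx":0,"ry":0,"rz":1.6},{"gripper":100,"dx":0.55,"dy":0.3,"dz":-10.5,"rx":0,"ry":0,"rz":1.6},{"gripper":100,"dx":0.55,"dy":0.3,"dz":-14,"rx":0,"ry":0,"rz":1.6},{"gripper":100,"dx":0.55,"dy":0.3,"dz":-16,"rx":0,"ry":0,"rz":1.6},{"gripper":100,"dx":0.55,"dy":0.3,"dz":-17,"rx":0,"ry":0,"rz":1.6},{"gripper":100,"dx":0.55,"dy":0.3,"dz":-17,"rx":0,"ry":0,"rz":1.6},{"gripper":100,"dx":0.55,"dy":0.3,"dz":-17,"rx":0,"ry":0,"rz":1.6}]'

```text
time_s: 5.55
tool_pos: [460.1, -200.1, 125.1]
orientation: [0.001, 0.635, 0.773, 0.0]
ft_force: [-0.5, -1.2, 0.8]
finger_gap: 85.6
finger_force: 0.0
```

```bash
python3 - <<'E'
from h import *
s=robot.state();print(s["time_s"],s["tool_pos"],s["orientation"])
im=robot.grab_frame("wrist")
cv2.imwrite("pics/w4.png",cv2.resize(im,(800,600),interpolation=cv2.INTER_CUBIC))
E
```

```text
5.55 [ 460.06422465 -200.09142195  125.09861089] [9.40291578e-04 6.34529005e-01 7.72898370e-01 4.08642670e-04]
```

View pics/w4.png

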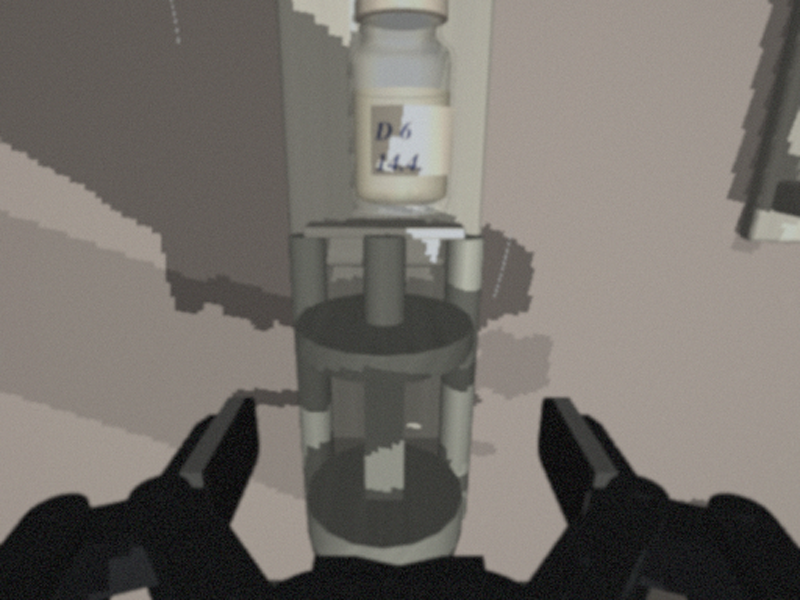

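Request:
play_rows --deltas '[{"gripper":100,"dx":-0.35,"dy":-0.2,"dz":-0.1,"rx":0,"ry":0,"rz":0},{"gripper":100,"dx":-0.35,"dy":-0.2,"dz":-0.1,"rx":0,"ry":0,"rz":0},{"gripper":40,"dx":-0.35,"dy":-0.2,"dz":-0.1,"rx":0,"ry":0,"rz":0},{"gripper":20,"dx":-0.35,"dy":-0.2,"dz":-0.1,"rx":0,"ry":0,"rz":0},{"gripper":20,"dx":-0.35,"dy":-0.2,"dz":-0.1,"rx":0,"ry":0,"rz":0},{"gripper":20,"dx":-0.35,"dy":-0.2,"dz":-0.1,"rx":0,"ry":0,"rz":0}]' --force 60

```text
time_s: 6.2
tool_pos: [455.4, -202.3, 123.0]
orientation: [0.0, 0.635, 0.773, 0.0]
ft_force: [-0.4, -0.4, 0.2]
finger_gap: 28.0
finger_force: 0.0
```

Request:
play_rows --deltas '[{"gripper":8,"dx":0,"dy":0,"dz":0,"rx":0,"ry":0,"rz":0},{"gripper":0,"dx":0,"dy":0,"dz":0,"rx":0,"ry":0,"rz":0},{"gripper":0,"dx":0,"dy":0,"dz":0,"rx":0,"ry":0,"rz":0},{"gripper":0,"dx":0,"dy":0,"dz":0,"rx":0,"ry":0,"rz":0},{"gripper":0,"dx":0,"dy":0,"dz":0,"rx":0,"ry":0,"rz":0}]' --force 60

```text
time_s: 6.7
tool_pos: [456.0, -202.1, 123.1]
orientation: [0.001, 0.635, 0.773, 0.001]
ft_force: [3.2, 1.4, -0.8]
finger_gap: 10.1
finger_force: 60.1
```

Request:
play_rows --deltas '[{"gripper":0,"dx":0,"dy":0,"dz":0.3,"rx":0,"ry":0,"rz":0},{"gripper":0,"dx":0,"dy":0,"dz":1,"rx":0,"ry":0,"rz":0},{"gripper":0,"dx":0,"dy":0,"dz":2,"rx":0,"ry":0,"rz":0},{"gripper":0,"dx":0,"dy":0,"dz":3,"rx":0,"ry":0,"rz":0},{"gripper":0,"dx":0,"dy":0,"dz":4,"rx":0,"ry":0,"rz":0},{"gripper":0,"dx":0,"dy":0,"dz":5,"rx":0,"ry":0,"rz":0},{"gripper":0,"dx":0,"dy":0,"dz":5.7,"rx":0,"ry":0,"rz":0},{"gripper":0,"dx":0,"dy":0,"dz":6,"rx":0,"ry":0,"rz":0},{"gripper":0,"dx":0,"dy":0,"dz":6,"rx":0,"ry":0,"rz":0}]'

```text
time_s: 7.6
tool_pos: [455.5, -202.5, 183.4]
orientation: [0.0, 0.635, 0.773, 0.0]
ft_force: [0.8, 0.6, -3.4]
finger_gap: 10.1
finger_force: 59.7
```

```bash
python3 - <<'E'
from h import *
s=robot.state();print(s["time_s"],s["tool_pos"],s["orientation"],s["ft_force"],s["moment"],s["finger_gap"])
im=robot.grab_frame("wrist")
cv2.imwrite("pics/w5.png",im)
E
```

```text
7.6 [ 455.5009514  -202.46033153  183.44113611] [4.60347391e-04 6.34965066e-01 7.72540712e-01 2.30743842e-05] [ 0.82093184  0.61940777 -3.44095368] [-0.01644315  0.00822733 -0.06408766] 10.138054230746611
```

View pics/w5.png

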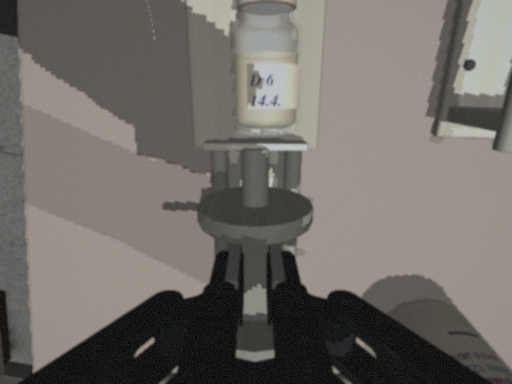

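Request:
play_rows --deltas '[{"gripper":0,"dx":0.5,"dy":0.5,"dz":0,"rx":0,"ry":0,"rz":0},{"gripper":0,"dx":1.7,"dy":1.6,"dz":0,"rx":0,"ry":0,"rz":0},{"gripper":0,"dx":3.5,"dy":3.3,"dz":0,"rx":0,"ry":0,"rz":0},{"gripper":0,"dx":5.5,"dy":5.1,"dz":0,"rx":0,"ry":0,"rz":-0.5},{"gripper":0,"dx":7.7,"dy":7.1,"dz":0,"rx":0,"ry":0,"rz":-0.8},{"gripper":0,"dx":9.9,"dy":9.1,"dz":0,"rx":0,"ry":0,"rz":-1.2},{"gripper":0,"dx":12,"dy":11.1,"dz":0,"rx":0,"ry":0,"rz":-1.6},{"gripper":0,"dx":13.7,"dy":12.7,"dz":0,"rx":0,"ry":0,"rz":-1.6},{"gripper":0,"dx":14.9,"dy":13.8,"dz":0,"rx":0,"ry":0,"rz":-1.6},{"gripper":0,"dx":15.45,"dy":14.3,"dz":0,"rx":0,"ry":0,"rz":-1.6}]'

```text
time_s: 8.65
tool_pos: [610.6, -57.4, 182.3]
orientation: [-0.001, 0.645, 0.764, 0.0]
ft_force: [0.4, 0.5, -4.1]
finger_gap: 10.4
finger_force: 59.7
```

Request:
play_rows --deltas '[{"gripper":0,"dx":0,"dy":0,"dz":0,"rx":0,"ry":0,"rz":0},{"gripper":0,"dx":0,"dy":0,"dz":0,"rx":0,"ry":0,"rz":0}]'

```text
time_s: 8.85
tool_pos: [609.1, -60.5, 182.5]
orientation: [-0.0, 0.646, 0.763, -0.001]
ft_force: [0.5, -0.2, -4.0]
finger_gap: 10.2
finger_force: 59.7
```

```bash
python3 - <<'E'
from h import *
import pickle
s=robot.state();print(s["time_s"],s["tool_pos"],s["orientation"],s["ft_force"],s["finger_gap"])
cal=robot.get_calibration("wrist");im=robot.grab_frame("wrist");pickle.dump((cal,im),open("w6.pkl","wb"))
cv2.imwrite("pics/w6.png",cv2.resize(im,(800,600),interpolation=cv2.INTER_CUBIC))
E
```

```text
8.85 [609.13582647 -60.47152129 182.52983219] [-2.38935222e-04  6.46067238e-01  7.63280057e-01 -7.88853241e-04] [ 0.450491   -0.20362144 -3.95057023] 10.16876997005966
```

View pics/w6.png

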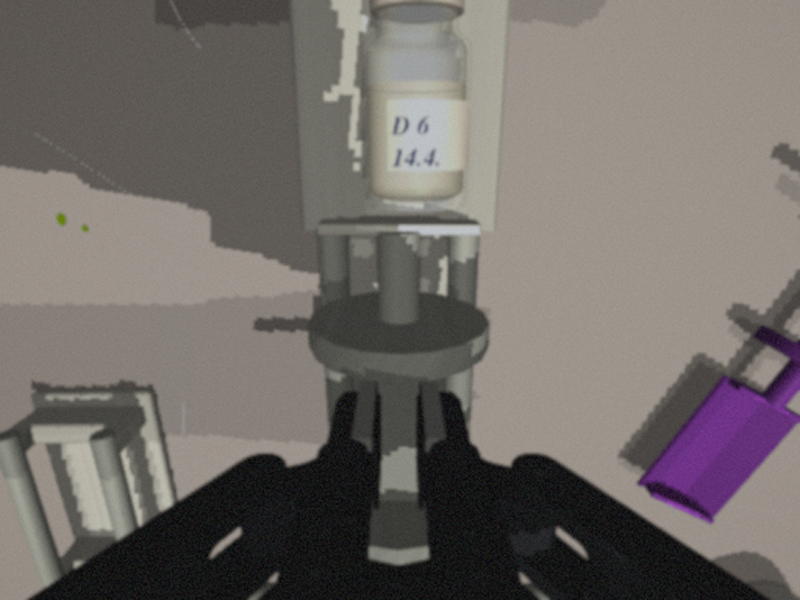

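Request:
play_rows --deltas '[{"gripper":0,"dx":0,"dy":0,"dz":-0.6,"rx":0,"ry":0,"rz":0},{"gripper":0,"dx":0,"dy":0,"dz":-1.3,"rx":0,"ry":0,"rz":0},{"gripper":0,"dx":0,"dy":0,"dz":-2,"rx":0,"ry":0,"rz":0},{"gripper":0,"dx":0,"dy":0,"dz":-2.6,"rx":0,"ry":0,"rz":0},{"gripper":0,"dx":0,"dy":0,"dz":-3,"rx":0,"ry":0,"rz":0},{"gripper":0,"dx":0,"dy":0,"dz":-3.2,"rx":0,"ry":0,"rz":0},{"gripper":0,"dx":0,"dy":0,"dz":-3.35,"rx":0,"ry":0,"rz":0},{"gripper":0,"dx":0,"dy":0,"dz":-3.35,"rx":0,"ry":0,"rz":0},{"gripper":0,"dx":0,"dy":0,"dz":-3.35,"rx":0,"ry":0,"rz":0}]'

```text
time_s: 9.8
tool_pos: [609.8, -59.3, 149.6]
orientation: [0.0, 0.646, 0.764, -0.0]
ft_force: [-1.3, 0.2, -3.4]
finger_gap: 10.2
finger_force: 59.7
```

Request:
play_rows --deltas '[{"gripper":0,"dx":0,"dy":0,"dz":-0.1,"rx":0,"ry":0,"rz":0},{"gripper":0,"dx":0,"dy":0,"dz":-0.2,"rx":0,"ry":0,"rz":0},{"gripper":0,"dx":0,"dy":0,"dz":-0.2,"rx":0,"ry":0,"rz":0}]'

```text
time_s: 10.1
tool_pos: [609.8, -59.3, 149.1]
orientation: [0.0, 0.646, 0.764, -0.0]
ft_force: [-4.9, -0.2, 6.3]
finger_gap: 10.6
finger_force: 61.0
```

Request:
play_rows --deltas '[{"gripper":20,"dx":0,"dy":0,"dz":0,"rx":0,"ry":0,"rz":0},{"gripper":40,"dx":0,"dy":0,"dz":0,"rx":0,"ry":0,"rz":0},{"gripper":50,"dx":0,"dy":0,"dz":0,"rx":0,"ry":0,"rz":0},{"gripper":50,"dx":0,"dy":0,"dz":0,"rx":0,"ry":0,"rz":0},{"gripper":50,"dx":0,"dy":0,"dz":0.5,"rx":0,"ry":0,"rz":0},{"gripper":50,"dx":0,"dy":0,"dz":2,"rx":0,"ry":0,"rz":0},{"gripper":50,"dx":0,"dy":0,"dz":5,"rx":0,"ry":0,"rz":0},{"gripper":50,"dx":0,"dy":0,"dz":9,"rx":0,"ry":0,"rz":0},{"gripper":50,"dx":0,"dy":0,"dz":13,"rx":0,"ry":0,"rz":0},{"gripper":50,"dx":0,"dy":0,"dz":15,"rx":0,"ry":0,"rz":0}]'

```text
time_s: 11.1
tool_pos: [611.2, -58.9, 303.2]
orientation: [0.003, 0.646, 0.764, 0.002]
ft_force: [0.5, 0.0, -0.3]
finger_gap: 42.9
finger_force: 0.0
```

Request:
play_rows --deltas '[{"gripper":0,"dx":0,"dy":0,"dz":0,"rx":0,"ry":0,"rz":0},{"gripper":0,"dx":0,"dy":0,"dz":0,"rx":0,"ry":0,"rz":0}]'

```text
time_s: 11.3
tool_pos: [609.9, -59.3, 298.3]
orientation: [0.001, 0.646, 0.764, 0.0]
ft_force: [-1.0, -0.4, -0.1]
finger_gap: 14.4
finger_force: 0.0
```

```bash
python3 - <<'E'
from h import *
import pickle
s=robot.state();print(s["time_s"],s["tool_pos"],s["orientation"],s["ft_force"],s["finger_gap"])
cal=robot.get_calibration("wrist");im=robot.grab_frame("wrist");pickle.dump((cal,im),open("w7.pkl","wb"))
cv2.imwrite("pics/w7.png",cv2.resize(im,(800,600),interpolation=cv2.INTER_CUBIC))
E
```

```text
11.3 [609.87286854 -59.28153033 298.29777243] [6.82159654e-04 6.45649622e-01 7.63633444e-01 2.52811140e-04] [-0.97081338 -0.38600254 -0.13015294] 14.426970132146149
```

View pics/w7.png

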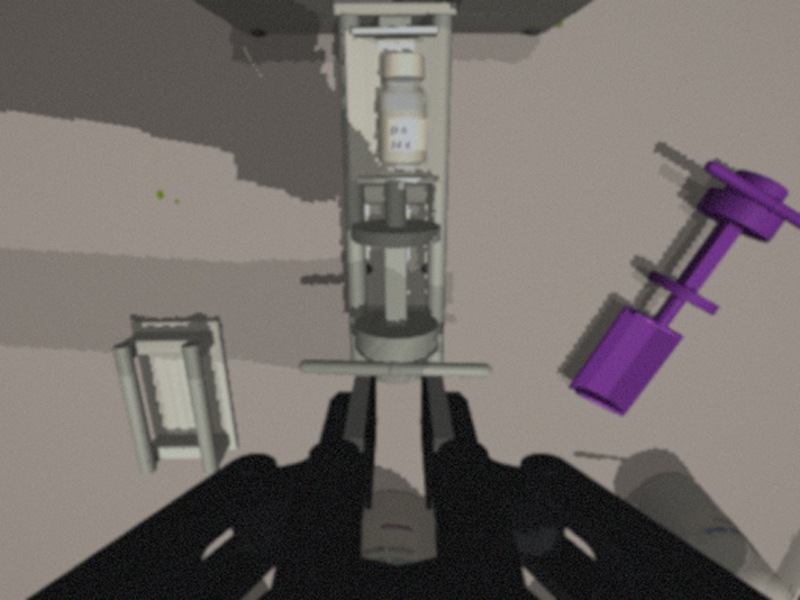

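```bash
python3 - <<'E'
from h import *
import pickle
np.set_printoptions(precision=1,suppress=True)
cal,im=pickle.load(open("w7.pkl","rb"))
g=lambda p,z:onz(cal,np.array(p)/1.5625,z)
O=np.array([585.3,88.3]);u=np.array([-.167,.986]);v=np.array([-u[1],u[0]])
L=lambda P:np.array([(P[:2]-O)@u,(P[:2]-O)@v])
a,b=g((301,366),111),g((490,370),111);print(a,b,np.linalg.norm(a-b),L(a),L(b),L((a+b)/2))
print("nose",L(g((395,30),83)),"rails slot",L(g((343,12),71)),L(g((447,12),71)),"lip top",L(g((395,177),97)))
print("tcp",L(robot.state()["tool_pos"]))
E
```

```text
[ 563.2 -111.3  111. ] [671.6 -95.7 111. ] 109.4687148346605 [-193.1   55.1] [-195.8  -54.4] [-194.5    0.4]
nose [-14.7   0.5] rails slot [-3.8 28.3] [ -3.8 -27.3] lip top [-88.    0.6]
tcp [-149.7    0.9]
```

Request:
play_rows --deltas '[{"gripper":0,"dx":0.5,"dy":-3,"dz":0,"rx":0,"ry":0,"rz":0},{"gripper":0,"dx":1,"dy":-6,"dz":0,"rx":0,"ry":0,"rz":0},{"gripper":0,"dx":1.45,"dy":-8.4,"dz":0,"rx":0,"ry":0,"rz":0},{"gripper":0,"dx":1.45,"dy":-8.4,"dz":-2,"rx":0,"ry":0,"rz":0},{"gripper":0,"dx":1.45,"dy":-8.4,"dz":-6,"rx":0,"ry":0,"rz":0},{"gripper":0,"dx":1.45,"dy":-8.4,"dz":-10,"rx":0,"ry":0,"rz":0},{"gripper":0,"dx":1.45,"dy":-8.4,"dz":-13,"rx":0,"ry":0,"rz":0},{"gripper":0,"dx":1.45,"dy":-8.4,"dz":-14.7,"rx":0,"ry":0,"rz":0},{"gripper":0,"dx":1.45,"dy":-8.4,"dz":-15.1,"rx":0,"ry":0,"rz":0},{"gripper":0,"dx":1.45,"dy":-8.4,"dz":-15.1,"rx":0,"ry":0,"rz":0}]'

```text
time_s: 12.35
tool_pos: [624.3, -143.3, 146.2]
orientation: [-0.0, 0.646, 0.764, -0.0]
ft_force: [1.0, -0.5, -0.4]
finger_gap: 0.1
finger_force: 0.0
```

```bash
cat >> h.py <<'E'
O=np.array([585.3,88.3]);u=np.array([-.167,.986]);v=np.array([-u[1],u[0]])
L=lambda P:np.array([(np.array(P)[:2]-O)@u,(np.array(P)[:2]-O)@v])
def st():
    s=robot.state();print(s["time_s"],s["tool_pos"].round(1),L(s["tool_pos"]).round(1),s["ft_force"].round(1),s["finger_gap"])
E
python3 -c "from h import *;st()"
```

```text
12.35 [ 624.3 -143.3  146.2] [-2.348e+02  2.000e-01] [ 1.  -0.5 -0.4] 0.12551854042786073
```

Request:
play_rows --deltas '[{"gripper":0,"dx":-0.1,"dy":0.6,"dz":0,"rx":0,"ry":0,"rz":0},{"gripper":0,"dx":-0.18,"dy":1.1,"dz":0,"rx":0,"ry":0,"rz":0},{"gripper":0,"dx":-0.25,"dy":1.5,"dz":0,"rx":0,"ry":0,"rz":0},{"gripper":0,"dx":-0.32,"dy":1.9,"dz":0,"rx":0,"ry":0,"rz":0},{"gripper":0,"dx":-0.4,"dy":2.4,"dz":0,"rx":0,"ry":0,"rz":0},{"gripper":0,"dx":-0.49,"dy":2.9,"dz":0,"rx":0,"ry":0,"rz":0},{"gripper":0,"dx":-0.58,"dy":3.4,"dz":0,"rx":0,"ry":0,"rz":0},{"gripper":0,"dx":-0.66,"dy":3.9,"dz":0,"rx":0,"ry":0,"rz":0},{"gripper":0,"dx":-0.75,"dy":4.4,"dz":0,"rx":0,"ry":0,"rz":0},{"gripper":0,"dx":-0.83,"dy":4.9,"dz":0,"rx":0,"ry":0,"rz":0}]'

```text
time_s: 13.35
tool_pos: [617.4, -97.5, 148.3]
orientation: [0.003, 0.646, 0.763, -0.001]
ft_force: [1.6, -6.9, 1.5]
finger_gap: -0.3
finger_force: 3.4
```

```bash
python3 - <<'E'
from h import *
import pickle
st()
cal=robot.get_calibration("wrist");im=robot.grab_frame("wrist");pickle.dump((cal,im),open("w8.pkl","wb"))
for q,z in(("boat_boss",85),("boat_bar_left",110),("boat_bar_right",110),("vial",85)):
    for r in robot.look_for("wrist",q)[:2]: print(q,np.array(r["point"]),round(r["confidence"],2),L(onz(cal,r["point"],z)).round(1))
E
```

```text
13.35 [617.4 -97.5 148.3] [-188.5   -0.6] [ 1.6 -6.9  1.5] -0.2766228242975816
boat_boss [245.6 189.1] 0.98 [-148.9    2. ]
boat_boss [482.8 278.4] 0.74 [-196.5 -116.2]
boat_bar_left [485.5 279.6] 0.85 [-179.8  -96. ]
boat_bar_left [246.2 189.2] 0.58 [-140.6    1.1]
boat_bar_right [246.5 186.5] 0.78 [-139.6    1. ]
boat_bar_right [483.7 274.9] 0.61 [-177.6  -94.7]
```

Request:
play_rows --deltas '[{"gripper":0,"dx":-0.1,"dy":0.6,"dz":0,"rx":0,"ry":0,"rz":0},{"gripper":0,"dx":-0.2,"dy":1.2,"dz":0,"rx":0,"ry":0,"rz":0},{"gripper":0,"dx":-0.3,"dy":1.8,"dz":0,"rx":0,"ry":0,"rz":0},{"gripper":0,"dx":-0.41,"dy":2.4,"dz":0,"rx":0,"ry":0,"rz":0},{"gripper":0,"dx":-0.51,"dy":3,"dz":0,"rx":0,"ry":0,"rz":0},{"gripper":0,"dx":-0.61,"dy":3.6,"dz":0,"rx":0,"ry":0,"rz":0},{"gripper":0,"dx":-0.71,"dy":4.2,"dz":0,"rx":0,"ry":0,"rz":0},{"gripper":0,"dx":-0.81,"dy":4.8,"dz":0,"rx":0,"ry":0,"rz":0},{"gripper":0,"dx":-0.91,"dy":5.4,"dz":0,"rx":0,"ry":0,"rz":0},{"gripper":0,"dx":-0.98,"dy":5.8,"dz":0,"rx":0,"ry":0,"rz":0}]'

```text
time_s: 14.6
tool_pos: [607.5, -40.1, 148.2]
orientation: [0.003, 0.647, 0.763, -0.001]
ft_force: [1.4, -8.5, 3.6]
finger_gap: 0.1
finger_force: 4.8
```

```bash
python3 -c "from h import *;st()"
```

```text
14.6 [607.5 -40.1 148.2] [-130.3   -0.5] [ 1.4 -8.5  3.6] 0.07391865161034603
```

Request:
play_rows --deltas '[{"gripper":0,"dx":-0.05,"dy":0.3,"dz":0,"rx":0,"ry":0,"rz":0},{"gripper":0,"dx":-0.1,"dy":0.6,"dz":0,"rx":0,"ry":0,"rz":0},{"gripper":0,"dx":-0.15,"dy":0.9,"dz":0,"rx":0,"ry":0,"rz":0},{"gripper":0,"dx":-0.2,"dy":1.2,"dz":0,"rx":0,"ry":0,"rz":0},{"gripper":0,"dx":-0.2,"dy":1.2,"dz":0,"rx":0,"ry":0,"rz":0}]'

```text
time_s: 15.1
tool_pos: [605.5, -28.0, 148.1]
orientation: [0.003, 0.647, 0.763, -0.001]
ft_force: [1.5, -7.7, 3.5]
finger_gap: -0.0
finger_force: 4.2
```

```bash
python3 -c "from h import *;st()"
```

```text
15.1 [605.5 -28.  148.1] [-118.1   -0.4] [ 1.5 -7.7  3.5] -0.008694222811025486
```

Request:
play_rows --deltas '[{"gripper":0,"dx":-0.03,"dy":0.15,"dz":0,"rx":0,"ry":0,"rz":0},{"gripper":0,"dx":-0.05,"dy":0.3,"dz":0,"rx":0,"ry":0,"rz":0},{"gripper":0,"dx":-0.05,"dy":0.3,"dz":0,"rx":0,"ry":0,"rz":0}]'

```text
time_s: 15.4
tool_pos: [605.0, -25.6, 148.1]
orientation: [0.003, 0.647, 0.763, -0.001]
ft_force: [1.2, -9.0, 4.0]
finger_gap: 0.1
finger_force: 4.7
```

Request:
play_rows --deltas '[{"gripper":0,"dx":-0.02,"dy":0.1,"dz":0,"rx":0,"ry":0,"rz":0},{"gripper":0,"dx":-0.03,"dy":0.2,"dz":0,"rx":0,"ry":0,"rz":0},{"gripper":0,"dx":-0.03,"dy":0.2,"dz":0,"rx":0,"ry":0,"rz":0}]'

```text
time_s: 15.7
tool_pos: [605.0, -25.2, 148.2]
orientation: [0.004, 0.647, 0.762, -0.002]
ft_force: [2.9, -11.7, 4.9]
finger_gap: -0.1
finger_force: 6.0
```

Request:
play_rows --deltas '[{"gripper":0,"dx":-0.02,"dy":0.1,"dz":0,"rx":0,"ry":0,"rz":0},{"gripper":0,"dx":-0.03,"dy":0.2,"dz":0,"rx":0,"ry":0,"rz":0},{"gripper":0,"dx":-0.03,"dy":0.2,"dz":0,"rx":0,"ry":0,"rz":0}]'

```text
time_s: 16.0
tool_pos: [604.9, -24.9, 148.3]
orientation: [0.005, 0.648, 0.762, -0.002]
ft_force: [2.6, -14.6, 4.6]
finger_gap: 0.1
finger_force: 7.5
```

```bash
python3 -c "from h import *;st()"
```

```text
16.0 [604.9 -24.9 148.3] [-114.9   -0.4] [  2.6 -14.6   4.6] 0.08125229949411511
```

Request:
play_rows --deltas '[{"gripper":0,"dx":0.2,"dy":-1.2,"dz":0,"rx":0,"ry":0,"rz":0},{"gripper":0,"dx":0.4,"dy":-2.4,"dz":0,"rx":0,"ry":0,"rz":0},{"gripper":0,"dx":0.6,"dy":-3.6,"dz":0,"rx":0,"ry":0,"rz":0},{"gripper":0,"dx":0.6,"dy":-3.6,"dz":2,"rx":0,"ry":0,"rz":0},{"gripper":0,"dx":0.6,"dy":-3.6,"dz":6,"rx":0,"ry":0,"rz":0},{"gripper":0,"dx":0.6,"dy":-3.6,"dz":10,"rx":0,"ry":0,"rz":0},{"gripper":0,"dx":0.6,"dy":-3.6,"dz":14,"rx":0,"ry":0,"rz":0},{"gripper":0,"dx":0.6,"dy":-3.6,"dz":16,"rx":0,"ry":0,"rz":0},{"gripper":0,"dx":0.6,"dy":-3.6,"dz":16,"rx":0,"ry":0,"rz":0}]'

```text
time_s: 16.9
tool_pos: [610.6, -52.9, 310.2]
orientation: [0.002, 0.645, 0.764, 0.002]
ft_force: [0.9, 0.4, -1.1]
finger_gap: -0.2
finger_force: 0.0
```

```bash
python3 - <<'E'
from h import *
import pickle
st()
cal=robot.get_calibration("wrist");im=robot.grab_frame("wrist");pickle.dump((cal,im),open("w9.pkl","wb"))
for q,z in(("boat_boss",85),("boat_bar_left",110),("boat_bar_right",110),("vial",85)):
    for r in robot.look_for("wrist",q)[:2]: print(q,np.array(r["point"]),round(r["confidence"],2),L(onz(cal,r["point"],z)).round(1))
r=robot.outline_of("wrist","boat")
for k in r[:2]:
    ys,xs=np.nonzero(k["region"]);print(k["confidence"],xs.min(),xs.max(),ys.min(),ys.max())
    for x in(xs.min(),xs.max()):print(L(onz(cal,(x,ys[xs==x].mean()),110)))
E
```

```text
16.9 [610.6 -52.9 310.2] [-143.4   -1.4] [ 0.9  0.4 -1.1] -0.17544278495399074
boat_boss [427.7 190.2] 0.69 [-158.  -176.2]
boat_boss [243.6  59.6] 0.63 [-38.3   5.7]
boat_bar_left [426.6 191.7] 0.9 [-151.2 -160.7]
boat_bar_left [249.5 105.9] 0.72 [-75.8   0.6]
boat_bar_right [422.  189.2] 0.91 [-148.8 -156.1]
vial [249.8 104.8] 0.29 [-76.3   0.5]
0.86 182 314 6 136
[-87.58802577  57.3485648 ]
[-88.08574902 -53.72027367]
0.73 359 511 109 264
[-206.38385791 -104.47136723]
[-115.17467304 -230.51069927]
```

Request:
play_rows --deltas '[{"gripper":0,"dx":0.5,"dy":0.7,"dz":0,"rx":0,"ry":0,"rz":-8},{"gripper":0,"dx":1,"dy":1.4,"dz":0,"rx":0,"ry":0,"rz":-16},{"gripper":0,"dx":1.5,"dy":2.1,"dz":0,"rx":0,"ry":0,"rz":-24},{"gripper":0,"dx":2,"dy":2.8,"dz":0,"rx":0,"ry":0,"rz":-32},{"gripper":0,"dx":2.5,"dy":3.5,"dz":0,"rx":0,"ry":0,"rz":-40},{"gripper":0,"dx":3,"dy":4.2,"dz":0,"rx":0,"ry":0,"rz":-48},{"gripper":0,"dx":3.5,"dy":4.9,"dz":0,"rx":0,"ry":0,"rz":-56},{"gripper":0,"dx":4,"dy":5.6,"dz":0,"rx":0,"ry":0,"rz":-64},{"gripper":0,"dx":4.6,"dy":6.5,"dz":0,"rx":0,"ry":0,"rz":-72},{"gripper":0,"dx":4.6,"dy":6.5,"dz":0,"rx":0,"ry":0,"rz":-80}]'

```text
time_s: 18.2
tool_pos: [655.2, 13.6, 304.9]
orientation: [-0.001, 0.986, 0.168, -0.001]
ft_force: [-0.2, 0.4, -0.1]
finger_gap: -0.1
finger_force: 0.0
```

Request:
play_rows --deltas '[{"gripper":0,"dx":0,"dy":0,"dz":-2,"rx":0,"ry":0,"rz":-8},{"gripper":0,"dx":0,"dy":0,"dz":-5,"rx":0,"ry":0,"rz":-10},{"gripper":0,"dx":0,"dy":0,"dz":-8,"rx":0,"ry":0,"rz":-10},{"gripper":0,"dx":0,"dy":0,"dz":-9,"rx":0,"ry":0,"rz":-10},{"gripper":0,"dx":0,"dy":0,"dz":-9,"rx":0,"ry":0,"rz":-10},{"gripper":0,"dx":0,"dy":0,"dz":-9,"rx":0,"ry":0,"rz":-10}]'

```text
time_s: 18.8
tool_pos: [655.7, 11.8, 217.3]
orientation: [-0.0, 0.997, 0.083, 0.001]
ft_force: [0.1, -0.0, 0.2]
finger_gap: -0.2
finger_force: 0.0
```

```bash
python3 -c "
from h import *;st();s=robot.state();print(s['orientation'],s['joint_positions'])"
```

```text
18.8 [655.7  11.8 217.3] [-87.2 -56.6] [ 0.1 -0.   0.2] -0.18560285112960265
[-6.02581684e-05  9.96510671e-01  8.34638086e-02  5.20281825e-04] [ 0.26307275  0.41519216 -0.41632253  1.53245925  0.17388551  1.22966232
 -1.58359638]
```

Request:
play_rows --deltas '[{"gripper":0,"dx":0,"dy":0,"dz":-1,"rx":0,"ry":0,"rz":0},{"gripper":0,"dx":0,"dy":0,"dz":-2,"rx":0,"ry":0,"rz":0},{"gripper":0,"dx":0,"dy":0,"dz":-2.7,"rx":0,"ry":0,"rz":0},{"gripper":0,"dx":0.05,"dy":0,"dz":-3.2,"rx":0,"ry":0,"rz":0},{"gripper":0,"dx":0.1,"dy":0,"dz":-3.7,"rx":0,"ry":0,"rz":0},{"gripper":0,"dx":0.15,"dy":0.02,"dz":-4.2,"rx":0,"ry":0,"rz":0},{"gripper":0,"dx":0.25,"dy":0.04,"dz":-4.6,"rx":0,"ry":0,"rz":0},{"gripper":0,"dx":0.35,"dy":0.06,"dz":-5,"rx":0,"ry":0,"rz":0}]'

```text
time_s: 19.6
tool_pos: [661.8, 12.3, 169.1]
orientation: [0.0, 0.997, 0.083, 0.004]
ft_force: [3.8, -0.6, 4.8]
finger_gap: -0.1
finger_force: 3.3
```

Request:
play_rows --deltas '[{"gripper":0,"dx":0.05,"dy":0,"dz":-0.4,"rx":0,"ry":0,"rz":0},{"gripper":0,"dx":0.07,"dy":0,"dz":-0.8,"rx":0,"ry":0,"rz":0},{"gripper":0,"dx":0.05,"dy":0,"dz":-1.2,"rx":0,"ry":0,"rz":0},{"gripper":0,"dx":0.02,"dy":0,"dz":-1.6,"rx":0,"ry":0,"rz":0},{"gripper":0,"dx":-0.02,"dy":0,"dz":-2,"rx":0,"ry":0,"rz":0},{"gripper":0,"dx":-0.08,"dy":-0.01,"dz":-2.4,"rx":0,"ry":0,"rz":0},{"gripper":0,"dx":-0.13,"dy":-0.02,"dz":-2.8,"rx":0,"ry":0,"rz":0},{"gripper":0,"dx":-0.2,"dy":-0.03,"dz":-3.2,"rx":0,"ry":0,"rz":0},{"gripper":0,"dx":-0.2,"dy":-0.03,"dz":-3.3,"rx":0,"ry":0,"rz":0}]'

```text
time_s: 20.5
tool_pos: [658.8, 11.8, 134.3]
orientation: [0.0, 0.997, 0.083, 0.003]
ft_force: [5.0, -0.8, 1.1]
finger_gap: 0.2
finger_force: 2.4
```

```bash
python3 - <<'E'
from h import *
st()
for c in("scene","top"):
    cal=robot.get_calibration(c);im=robot.grab_frame(c);cv2.imwrite(f"pics/{c}9.png",im)
    for q,z in(("vial",20),("boat_bar_left",85),):
        for r in robot.look_for(c,q)[:3]: print(c,q,np.array(r["point"]),round(r["confidence"],2),L(onz(cal,r["point"],z)).round(1))
E
```

```text
20.5 [658.8  11.8 134.3] [-87.7 -59.7] [ 5.  -0.8  1.1] 0.23221020335412743
scene boat_bar_left [302.1 273. ] 0.72 [-702.3  370.7]
scene boat_bar_left [225.5 177.1] 0.71 [-67.5  18.2]
scene boat_bar_left [278.  176.6] 0.65 [-233.7 -120.1]
top boat_bar_left [361.  242.4] 0.68 [-623.6  310. ]
top boat_bar_left [210.3 115.7] 0.61 [-205.3 -181.9]
top boat_bar_left [184.6 177.1] 0.46 [-90.1   5.9]
```

Request:
play_rows --deltas '[{"gripper":0,"dx":-0.05,"dy":0,"dz":-0.2,"rx":0,"ry":0,"rz":0},{"gripper":0,"dx":-0.05,"dy":0,"dz":-0.2,"rx":0,"ry":0,"rz":0},{"gripper":0,"dx":-0.05,"dy":0,"dz":-0.2,"rx":0,"ry":0,"rz":0},{"gripper":0,"dx":1,"dy":0.2,"dz":0,"rx":0,"ry":0,"rz":0},{"gripper":0,"dx":2.5,"dy":0.4,"dz":0,"rx":0,"ry":0,"rz":0},{"gripper":0,"dx":2.5,"dy":0.4,"dz":3,"rx":0,"ry":0,"rz":0},{"gripper":0,"dx":2.5,"dy":0.4,"dz":8,"rx":0,"ry":0,"rz":0},{"gripper":0,"dx":2.5,"dy":0.4,"dz":13,"rx":0,"ry":0,"rz":0},{"gripper":0,"dx":2.5,"dy":0.4,"dz":18,"rx":0,"ry":0,"rz":0},{"gripper":0,"dx":2.5,"dy":0.4,"dz":22,"rx":0,"ry":0,"rz":0}]'

```text
time_s: 21.8
tool_pos: [680.9, 16.2, 356.0]
orientation: [-0.0, 0.997, 0.084, -0.0]
ft_force: [1.5, 0.1, 0.1]
finger_gap: -0.2
finger_force: 0.0
```

```bash
python3 - <<'E'
from h import *
cal=robot.get_calibration("wrist");im=robot.grab_frame("wrist")
for r in robot.look_for("wrist","vial")[:3]: print("vial",r["point"],r["confidence"],L(onz(cal,r["point"],17)))
for r in robot.look_for("wrist","tray")[:2]: print("tray",r["point"],r["confidence"],L(onz(cal,r["point"],15)))
t=robot.grab_frame("top");s=robot.grab_frame("scene")
print([proj(robot.get_calibration(c),[600,120,60]) for c in("top","scene")])
a=cv2.resize(im,(512,384));tc=cv2.resize(t[135:235,90:230],(288,206),interpolation=cv2.INTER_CUBIC);sc=cv2.resize(s[130:210,160:272],(288,206),interpolation=cv2.INTER_CUBIC)
W=np.zeros((412,800,3),np.uint8);W[:384,:512]=a;W[:206,512:]=tc;W[206:,512:]=sc
cv2.imwrite("pics/final.png",W)
E
```

```text
[array([149.47480183, 175.90533497]), array([216.25767038, 174.6761334 ])]
```

View pics/final.png

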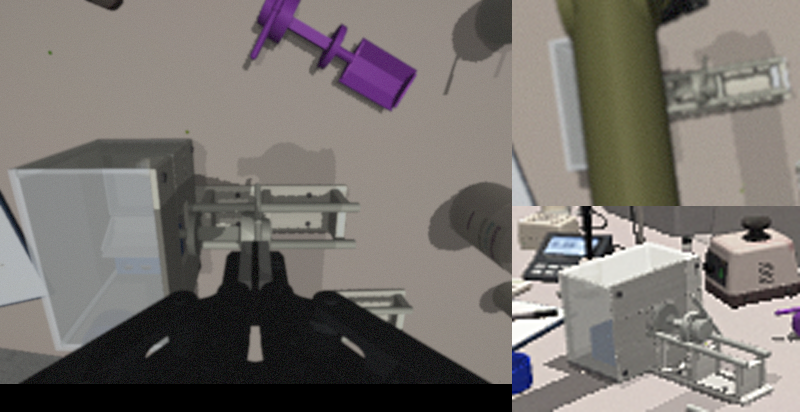

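Request:
play_rows --deltas '[{"gripper":0,"dx":-0.5,"dy":3.5,"dz":0,"rx":0,"ry":0,"rz":0},{"gripper":0,"dx":-1,"dy":7,"dz":0,"rx":0,"ry":0,"rz":0},{"gripper":0,"dx":-1.5,"dy":10.5,"dz":0,"rx":0,"ry":0,"rz":0},{"gripper":0,"dx":-2,"dy":13,"dz":0,"rx":0,"ry":0,"rz":0},{"gripper":0,"dx":-2,"dy":13,"dz":0,"rx":0,"ry":0,"rz":0},{"gripper":0,"dx":-2,"dy":13,"dz":0,"rx":0,"ry":0,"rz":0}]'

```text
time_s: 22.65
tool_pos: [660.9, 146.0, 351.2]
orientation: [0.001, 0.996, 0.084, -0.002]
ft_force: [0.2, -0.3, -0.4]
finger_gap: -0.2
finger_force: 0.0
```

```bash
python3 - <<'E'
from h import *
st()
cal=robot.get_calibration("wrist");im=robot.grab_frame("wrist")
for q,z in(("vial",17),("vial_mid",17),("tray",15),("rack",58),("boat",85),("boat_trough",85)):
    for r in robot.outline_of("wrist",q)[:3]:
        m=np.argwhere(r["region"])[:,::-1];(c,wh,a)=cv2.minAreaRect(m.astype(np.float32)) 
        bx=np.array([L(onz(cal,p,z)) for p in cv2.boxPoints((c,wh,a))]).round(0)
        print(q,r["point"],round(r["confidence"],2),L(onz(cal,r["point"],z)).round(0),bx.tolist())
# rectified plan at z=20 in loader coords, coarse grey levels
xs=np.arange(5,130,6);ys=np.arange(-95,96,6)
g=cv2.GaussianBlur(im,(3,3),0)
for y in ys:
    row=[]
    for x in xs:
        P=O+x*u+y*v;p=proj(cal,[*P,20]);i,j=int(round(p[1])),int(round(p[0]))
        row.append("%4d"%g[i,j].mean() if 0<=i<384 and 0<=j<512 else "   .")
    print("%4d"%y,"".join(row))
E
```

```text
22.65 [660.9 146.  351.2] [ 44.2 -84.2] [ 0.2 -0.3 -0.4] -0.1649262896347189
tray [258.4, 208.1] 0.57 [40. -6.] [[237.0, -41.0], [-100.0, -217.0], [-284.0, 36.0], [109.0, 309.0]]
tray [304.1, 217.6] 0.36 [-24.   8.] [[3.0, -99.0], [-23.0, -101.0], [-52.0, 136.0], [-20.0, 138.0]]
rack [359.8, 236.5] 0.28 [-90.  16.] [[-17.0, -53.0], [-119.0, -53.0], [-136.0, 69.0], [-24.0, 68.0]]
boat [456.8, 53.2] 0.6 [-155. -199.] [[-56.0, -198.0], [-78.0, -257.0], [-231.0, -206.0], [-218.0, -139.0]]
boat [359.8, 230.2] 0.56 [-79.  -6.] [[-13.0, 26.0], [-25.0, -72.0], [-125.0, -51.0], [-121.0, 51.0]]
boat [452.2, 312.8] 0.53 [-215.  114.] [[-147.0, 78.0], [-270.0, 79.0], [-293.0, 166.0], [-161.0, 164.0]]
boat_trough [456.8, 52.5] 0.74 [-155. -199.] [[-56.0, -198.0], [-77.0, -257.0], [-231.0, -205.0], [-217.0, -139.0]]
boat_trough [358.6, 236.7] 0.62 [-78.   2.] [[-6.0, -53.0], [-97.0, -63.0], [-122.0, 49.0], [-23.0, 61.0]]
 -95   70  71  71  71  70  71  70  70  70  71  70  70  71  70  71  72  70  70  69  73  72
 -89   71  71  69  70  70  70  71  70  69  71  71  72  71  69  70  70  69  70  69  70  74
[... 2000 characters left out ...]
39  63  60  30  21  61  60 105 146 145 145 145 143 143 136 136 136 125
  55  141 135 133 122  60  60  29  21  54  52  85 133 132 143 144 142 142 137 137 134 124
  61  115  29  22  35  61  59  28  22  53  52  45  20  28 104 141 142 141 136 136 134 124
  67   49  23  21  38  61  60  25  21  51  52  47  17  17  37 137 142 142 137 139 133 126
  73   29  25  21  41  60  61  24  19  51  51  48  19  22  21 124 139 138 136 138 135 124
  79   22  23  21  46  61  58  20  19  50  52  50  19  20  19 105 133 134 137 136 134 125
  85   25  29  26  50  55  50  20  18  50  49  50  22  22  23  56 135 133 136 137 138 124
  91   20  21  17  45  53  50  17  18  50  50  51  23  19  19  35 128 134 128 128 139 125
```

```bash
python3 -c "
from h import *;st();print(robot.finish_job())"
```

```text
23.0 [661.9 144.8 353.3] [ 42.9 -85. ] [-0.6 -0.5 -0.1] 0.04338442671727229
the job is handed in; nothing more can be done
None
```

Handed in at 23 s: the boat was slid in until the push force rose sharply at the stop, then rolled about 58–60° towards the tray side and left on the rails. The vial appears to lie in the tray, judged only from brightness in the last wrist image: the detector did not find it and I had no picture views left to check by eye.

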